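# Read the rotor bore through the loupe

## Task

Draw the pin out of the bore of the small centrifuge rotor and hang it upright in the open notch of the bracket at the cradle's side, collar down on the bracket, and let go of it. Then take the larger of the two loupes and hold it in the air, level, with its lens centred over the bore and as high as the tip of the sliding pointer on the gauge post; finish still holding it there, still and touching nothing else. Leave the pointer's setting alone and everything else where it lies.

Things in the scene. Friction and masses are not known exactly. Their poses are not given: they have to be found in the camera images.
- cradle: fixed inspection cradle: grey base plate 12 mm thick, from -70 to +115 mm along its x axis and -65 to +110 mm along its y axis, and on it a dark steel rotor drum 84 mm across whose flat top is 57 mm above the table. Origin: on the table, under the axis of the rotor's bore; z up. The gauge post (12 mm thick, 205 mm high) stands at x = +100 mm, y = 0, the notch bracket on the +y side
- bore (a point): centre of the mouth of the rotor's bore, in the rotor's top face (57 mm above the table); the upright bore is 14 mm wide and goes 45 mm down to the base plate
- notch (a point): centre of the parking notch, level with the bracket's top face (60 mm above the table), at x = 0, y = +85 mm in the cradle's frame. The bracket is a dark steel plate 52 mm wide, 10 mm thick; the notch is a slot through it, 16 mm wide along the cradle's x, from 8 mm inside this point out to the open edge 13 mm outside it (+y). Below it: 38 mm of free air
- pointer_tip (a point): tip of the horizontal steel pointer that marks the focal height. Its black collar, 22 mm across, slides stiffly (6 N) on the gauge post; the tip reaches towards the bore and ends 65 mm from the bore's axis. Set between 125 and 180 mm above the table
- pin: loose steel pin, about 90 g: shank 12 mm thick and 38 mm long with a chamfered foot, a collar 28 mm across and 5 mm thick, above it a round grip 18 mm across and 30 mm high. Origin: centre of the collar's underside, where the shank begins; z up along the grip. It starts fully down in the bore, collar on the rotor's top
- loupe: the larger hand loupe, loose, about 90 g, black plastic, lying flat: lens ring 72 mm across and 12 mm high, with a straight handle 100 mm long, 16 mm wide and 18 mm high beyond it. Origin: underside of the lens ring, centre; z up; the handle runs along -x, 36 to 136 mm from the origin, its underside level with the ring's. It balances about 40 mm from the origin
- loupe_lens (a point): centre of the larger loupe's lens, 6 mm above its origin: the point to bring over the bore at the pointer tip's height
- small_loupe: a second, smaller hand loupe that stays where it lies: lens ring 44 mm across, handle 72 mm long, 12 mm wide, 14 mm high. Origin: centre of the underside of its lens ring; the handle runs along its -x axis
- tip_box: bystander: grey box 60 x 90 x 47 mm with a clear lid. Origin: centre of the underside
- reagent_bottle: bystander: small amber bottle, 40 mm across, 80 mm high. Origin: centre of the underside
- beaker: bystander: glass beaker, 60 mm across, 75 mm high. Origin: centre of the underside
- driver: bystander: screwdriver 160 mm long, lying along its x axis. Origin: underside, mid-length
- dish: bystander: flat white dish, 90 mm across, 15 mm high. Origin: centre of the underside
- tube_rack: bystander: white rack 60 x 130 mm with sample tubes, 77 mm high in all. Origin: centre of the underside
Things that resemble listed ones, but are neither listed nor needed, are in the scene too. Leave any blue look-alike of the loupe alone.

How it is judged (in metres and radians):
On the way, in this order (a step that is already met when the one before it is completed fails the run):
1. the pin is drawn clear of the bore (z of pin in the frame of bore above 0.037 m), for 0.1 s.
2. the pin hangs upright in the notch, collar on the bracket, let go (horizontal distance between pin and notch below 0.009 m and z of pin in the frame of notch between -0.004 and 0.004 m and angle between pin's own z axis and vertical below 0.12 rad and contact force between pin and the arm below 0.1 N and contact force between pin and the fingers below 0.1 N), for 0.3 s.
At the end, for the whole second after the job is handed in: The pin hangs let go in the notch (within 9 mm sideways, 4 mm in height, 0.12 rad). The fingers hold the larger loupe still, lens within 12 mm of the bore axis and 8 mm of the pointer tip's height, level within 0.12 rad, touching neither cradle nor pin (all of step 2 and horizontal distance between loupe_lens and bore below 0.012 m and z of loupe_lens in the frame of pointer_tip between -0.008 and 0.008 m and angle between loupe's own z axis and vertical below 0.12 rad and contact force between loupe and the fingers above 2 N and contact force between loupe and cradle below 0.1 N and contact force between loupe and pin below 0.1 N and linear speed of loupe below 0.02 m/s and angular speed of loupe below 0.15 rad/s); the arm keeps its last pose, push and grip.
It fails at once if the pointer's setting is changed (more than 4 mm) (distance of pointer_tip from where it was at the start of the episode above 0.004 m).
It fails at once if a bystander is pushed more than 25 mm away (distance of any of small_loupe, tip_box, reagent_bottle, beaker, driver, dish, tube_rack from where it was at the start of the episode above 0.025 m).
It also fails if it takes over 61 s, if anything falls off the work surface, if the arm or the gripper's body presses on something with over 40 N, if the wrist force passes 120 N, or if a joint passes its speed limit or range.

## Robot

A 6-joint arm with a two-finger parallel gripper is mounted at the origin on the work surface. World frame = base frame: x ahead of the robot, y to its left, z up, the work surface at z = 0. Lengths are in m, angles in degrees, forces in N, time in s.
With the tool pointing down it reaches from about 0.225 to 0.725 m from the base axis. Payload 3.1 kg.
Tool frame: the origin (TCP) lies between the finger pads; the fingertips stand ahead of it and the grasp point (between the pads) lies 5 mm behind it (env.tcp_to_tips is the z of the fingertips in the tool frame, in m); z points along the fingers, y is the line along which they close (so a half turn about z gives the same grasp; the last joint's range is limited). The gripper opens to 85 mm and grips with 20 to 120 N. Pads are 22 mm wide; open, the fingers measure 114 mm over their backs; the gripper's body (76 mm by 85 mm) begins 54 mm behind the grasp point. The pads swing forward as they close: fully open they stand 13 mm farther back than shut.
Start: joints at [-78.885, 2.75, 5.684, 92.934, 0, 82.678], TCP at [0.166, -0.498, 0.245] pointing down, gripper open.
Joint ranges: [-166.93, 166.93], [-56.73, 111.36], [-69.38, 81.34], [-121.58, 131.49], [-85.45, 84.26], [-180, 180]. Speed limits (degrees/s): [159.86, 159.86, 180, 180, 180, 180].

## Interface

Orientations are given as a 3x3 rotation matrix whose columns are the frame's x, y, z axes.
In Python, from rig import env gives the robot as it stands. The module is installed in compiled form; this text tells all that it offers.
- The arm moves only by the shell command python3 -m crank 'ROWS' [OPENING] [FORCE]. ROWS is JSON, a list of rows, each a list of 4 numbers: the shift along the tool's x, y, z in mm, then the turn about the tool's z in degrees. A call has 1 to 5 rows; each row shifts and turns the commanded pose from where the row before left it, along the tool's axes as they then stand; what a row does not reach is not made up. A row lasts 1/12 s, in which the tool goes at most 41.7 mm and 7.16 degrees, less where a joint would pass 70% of its speed; a pose out of reach is approached as far as the arm can. A call is refused whole if a number of a shift passes 41.7 or a number of a turn 7.16, either way. A call with a gripper value outside its range is refused whole. OPENING is the finger opening in mm, from 0 to 85.4, set as the call begins (- or left out, the last holds). The fingers move at their own pace and stop on an object; FORCE is the grip in N (left out, the last holds). Time passes only in rows, so rows that do not move let the fingers close. It gives the time, the measured TCP pose, the force, the opening and the grip force at its end, in the units of the state.
- env.get_state(): the state, without advancing time (a new reading comes with each control period).
- env.read_camera(name): name is "scene" or "top" or "wrist"; returns (picture, depth): 480x640x3 uint8, red, green, blue; 480x640 float32, m along the optical axis (not along the pixel's ray), 0 where there is no reading.
- env.get_calibration(name): a dict with "mtx" (3x3 intrinsics, pixels), "cam_to_world" (4x4, takes a point from camera to world coordinates); the wrist camera has in their place "mount" (4x4, takes a point from camera to tool coordinates, whose origin is the TCP and whose axes are the flange's). Camera axes: x right, y down, z forward; pixel columns grow to the right and rows downward; lengths in m; the calibration is good to about 2 mm. A picture is of the moment at which its call begins: read the wrist's pose just before it. get_calibration takes no time and is no camera call.
- env.job_done(): hands the job in; it is judged then, once.
The state is a dict: "clock": time; "joint_pos": joint angles; "joint_vel": joint speeds; "tau": joint torques, N m; "tcp_pos": TCP position; "tool_rot": TCP orientation; "contact_force": force on the tool from outside, world axes, zero at the start; "moment": the same for the moment, N m; "opening": finger opening in m; "grasp_force": force on a finger pad.
Only numpy, scipy, OpenCV 4.12 (cv2) and the standard library are available. Lean on these libraries where they do the work, as an engineer would, in place of code of your own. Each camera call takes 0.05 s, during which the arm holds its last target. There are 200 camera calls.

## Working session

There is one attempt and no reset: what is moved stays moved. The work goes in short steps, Python scripts to look and compute and a shell command to move; the robot and the scene stay as the last step left them, time stands still between calls to the robot, and variables do not carry over. Pictures are saved under pics/ and viewed, at most 10 in all, crops included, and the job is handed in when it is done.

```bash
mkdir -p pics; cat > h.py <<'E'
import numpy as np, cv2
from rig import env
def cloud(name):
    s=env.get_state(); c=env.get_calibration(name); im,d=env.read_camera(name)
    if 'cam_to_world' in c: T=np.array(c['cam_to_world'])
    else:
        W=np.eye(4); W[:3,:3]=s['tool_rot']; W[:3,3]=s['tcp_pos']; T=W@np.array(c['mount'])
    K=np.array(c['mtx']); v,u=np.indices(d.shape)
    P=np.stack([(u-K[0,2])/K[0,0]*d,(v-K[1,2])/K[1,1]*d,d],-1)@T[:3,:3].T+T[:3,3]
    P[d==0]=np.nan
    return im,d,P,T,K
E
python3 - <<'E'
from h import *
s=env.get_state(); print(s['clock'],s['tcp_pos'],np.round(s['tool_rot'],3),env.tcp_to_tips,s['opening'])
for n in('top','scene'):
    im,d,P,T,K=cloud(n); cv2.imwrite(f'pics/{n}0.png',im[...,::-1]); np.savez(f'{n}0.npz',im=im,P=P,T=T,K=K); print(n,T.round(3),K)
E
```

```text
0.0 [ 0.16592327 -0.49747009  0.24410277] [[ 0.949  0.316 -0.   ]
 [ 0.316 -0.949  0.002]
 [ 0.    -0.002 -1.   ]] 0.014 0.08527724353238939
top [[-0.    -0.996  0.092  0.409]
 [-1.     0.     0.004 -0.009]
 [-0.004 -0.092 -0.996  1.369]
 [ 0.     0.     0.     1.   ]] [[576.44616007   0.         316.74170295]
 [  0.         576.44616007 239.00228563]
 [  0.           0.           1.        ]]
scene [[-0.88   0.405 -0.25   0.77 ]
 [ 0.476  0.754 -0.454  0.434]
 [ 0.005 -0.518 -0.855  0.911]
 [ 0.     0.     0.     1.   ]] [[442.00493233   0.         322.34990129]
 [  0.         442.00493233 238.0725296 ]
 [  0.           0.           1.        ]]
```

View pics/top0.png

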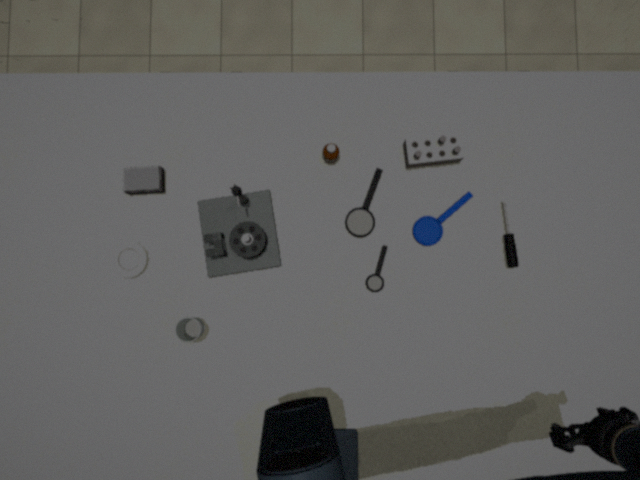

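View pics/scene0.png

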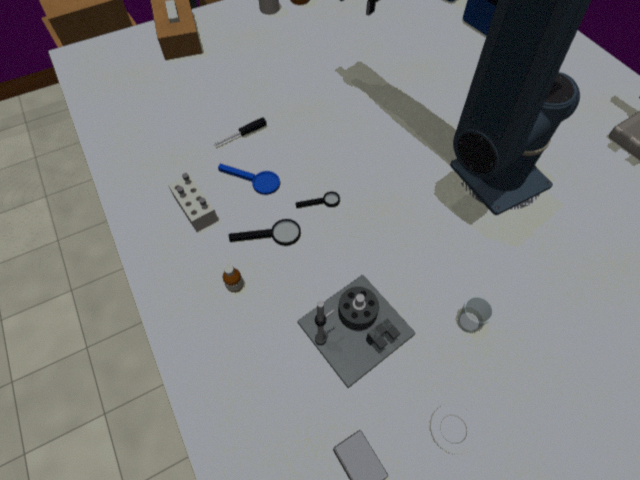

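The top view shows the pin at (248,240), post collar at (238,190), bracket at (214,245), large loupe lens at (360,222) with its handle running to (379,170), and the small loupe at (375,283). Next I'll measure these from depth.

```bash
python3 - <<'E'
from h import *
D=np.load('top0.npz'); P=D['P']; im=D['im'].astype(int)
Z=P[...,2]
v,u=np.indices(Z.shape)
def box(a,b,c,d): return (u>=a)&(u<=b)&(v>=c)&(v<=d)
def rep(n,m): print(n,m.sum(),np.nanmedian(P[m],0).round(4),'min',np.nanmin(P[m],0).round(4),'max',np.nanmax(P[m],0).round(4))
C=box(190,290,180,285)
print('table z',np.nanmedian(Z[300:330,400:500]))
rep('grip top',box(235,262,225,255)&(Z>.085)&(Z<.1))
rep('drum',box(225,272,215,265)&(Z>.052)&(Z<.063))
rep('bracket',box(200,226,228,262)&(Z>.05)&(Z<.07))
rep('plate',C&(Z>.007)&(Z<.018))
rep('post top',box(225,260,180,215)&(Z>.19))
rep('collar/pointer',box(225,260,180,215)&(Z>.1)&(Z<.19))
m=(C&(Z>.007)&(Z<.1)).astype(np.uint8)
pp=P[C&(Z>.007)&(Z<.018)][:,:2].astype(np.float32)
print('plate rect',cv2.minAreaRect(pp))
dark=box(335,395,155,245)&(im.sum(-1)<150); rep('loupe',dark)
print(np.nanpercentile(Z[dark],[5,25,50,75,95]))
lp=P[dark&~np.isnan(Z)][:,:2]
h=dark&(v<205); hp=P[h&~np.isnan(Z)][:,:2].astype(np.float32)
print('handle fit',cv2.fitLine(hp,2,0,.01,.01).ravel(), hp.min(0),hp.max(0))
r=dark&(v>207); rp=P[r&~np.isnan(Z)][:,:2].astype(np.float32); print('ring circ',cv2.minEnclosingCircle(rp))
s=np.vstack([np.hstack([im[170:300,180:300]])]).astype(np.uint8)
a=cv2.resize(im[175:290,185:300].astype(np.uint8),(575,575),interpolation=cv2.INTER_CUBIC)
cv2.imwrite('pics/crop1.png',cv2.convertScaleAbs(a[...,::-1],alpha=1.6))
E
```

```text
table z 0.00017940893939538682
grip top 49 [0.5288 0.1556 0.0917] min [0.5202 0.1473 0.0864] max [0.5359 0.1646 0.0989]
drum 917 [0.5278 0.1549 0.0569] min [0.4884 0.1143 0.052 ] max [0.5695 0.1972 0.0629]
bracket 355 [0.5183 0.2294 0.0598] min [0.4884 0.2097 0.0502] max [0.5437 0.2558 0.0665]
plate 3895 [0.5672 0.1902 0.0118] min [0.4256 0.0616 0.007 ] max [0.6691 0.2998 0.018 ]
post top 37 [0.6271 0.1709 0.2042] min [0.6221 0.1659 0.1913] max [0.6332 0.1773 0.2083]
collar/pointer 103 [0.6223 0.1681 0.1355] min [0.5952 0.1606 0.118 ] max [0.6378 0.1823 0.1892]
plate rect ((0.5464348196983337, 0.18059945106506348), (0.24401074647903442, 0.23138469457626343), 1.7135106325149536)
loupe 341 [ 0.6385 -0.1297  0.0164] min [ 0.5407 -0.1568  0.0025] max [ 0.7266 -0.0462  0.0562]
[0.00982223 0.01337726 0.01637425 0.01904784 0.02350906]
handle fit [ 0.8693626   0.49417478  0.662709   -0.1297428 ] [ 0.61628866 -0.1567567 ] [ 0.7265861  -0.04624992]
ring circ ((0.5761256217956543, -0.10551365464925766), 0.03600301966071129)
```

View pics/crop1.png

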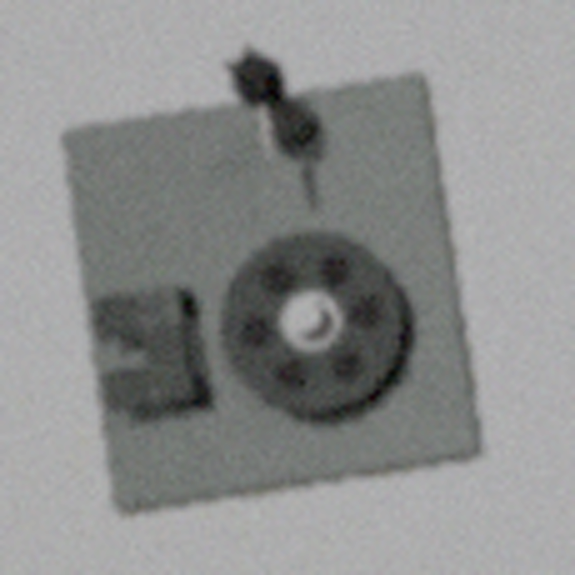

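The measured sizes agree with the given ones: post 100 mm from the bore, drum top at 57 mm, ring radius 36 mm. Cradle yaw is about 8.8°. I'll turn the tool to line up with the cradle, then travel to a point above the pin.

```bash

python3 -m crank '[[0,0,-3,-7.1],[0,0,-3,-7.1],[0,0,-3,-7.1],[0,0,-3,-7.1],[0,0,-3,-7.1]]' >/dev/null
python3 -m crank '[[0,0,-3,-7.1],[0,0,-3,-7.1],[0,0,-3,-7.1],[0,0,-3,-7.1],[0,0,-3,-7.1]]' >/dev/null
python3 -m crank '[[0,0,-3,-7.1],[0,0,-3,-7.1],[0,0,-3,-7.1],[0,0,-3,-7.1],[0,0,-3,-7.1]]' >/dev/null
python3 -m crank '[[0,0,-3,-7.1],[0,0,-3,-7.1],[0,0,-3,-7.1],[0,0,-3,-7.1],[0,0,-3,-7.1]]' >/dev/null
python3 -m crank '[[0,0,-3,-7.1],[0,0,-3,-7.1],[0,0,-3,-7.1],[0,0,-3,-7.1],[0,0,0,0]]'
python3 -m crank '[[-22.9,29.5,0,0],[-22.9,29.5,0,0],[-22.9,29.5,0,0],[-22.9,29.5,0,0],[-22.9,29.5,0,0]]' >/dev/null
python3 -m crank '[[-22.9,29.5,0,0],[-22.9,29.5,0,0],[-22.9,29.5,0,0],[-22.9,29.5,0,0],[-22.9,29.5,0,0]]' >/dev/null
python3 -m crank '[[-22.9,29.5,0,0],[-22.9,29.5,0,0],[-22.9,29.5,0,0],[-22.9,29.5,0,0],[-22.9,29.5,0,0]]' >/dev/null
python3 -m crank '[[-22.9,29.5,0,0],[-22.9,29.5,0,0],[-22.9,29.5,0,0],[-22.9,29.5,0,0],[0,0,0,0]]'
python3 - <<'E'
from h import *
s=env.get_state(); print(s['clock'],s['tcp_pos'],s['joint_pos'],np.round(s['tool_rot'],3))
c=env.get_calibration('wrist'); print(np.round(c['mount'],3),c['mtx'])
im,d,P,T,K=cloud('wrist'); cv2.imwrite('pics/w1.png',im[...,::-1]); np.savez('w1.npz',im=im,P=P,T=T,K=K)
E
```

```text
clock: 2.18
tcp_pos: [0.166, -0.498, 0.3173]
tool_rot: [[-0.988, -0.156, -0.0], [-0.156, 0.988, 0.0], [0.0, 0.0, -1.0]]
contact_force: [-0.4, -0.3, 0.7]
opening: 0.0857
grasp_force: 0.0
clock: 3.85
tcp_pos: [0.5116, 0.1279, 0.3143]
tool_rot: [[-0.988, -0.156, -0.003], [-0.156, 0.988, 0.003], [0.002, 0.003, -1.0]]
contact_force: [-0.8, -0.7, -0.5]
opening: 0.0852
grasp_force: 0.0
3.85 [0.51161988 0.12785443 0.31427179] [  6.64185854   4.96894627  15.96837253 101.1358539    0.17512546
  -2.34300053] [[-0.988 -0.156 -0.003]
 [-0.156  0.988  0.003]
 [ 0.002  0.003 -1.   ]]
[[ 0.    -0.953 -0.304  0.077]
 [ 1.     0.     0.001  0.001]
 [-0.001 -0.304  0.953 -0.129]
 [ 0.     0.     0.     1.   ]] [[342.44875534   0.         319.68185808]
 [  0.         342.44875534 240.87089705]
 [  0.           0.           1.        ]]
```

View pics/w1.png

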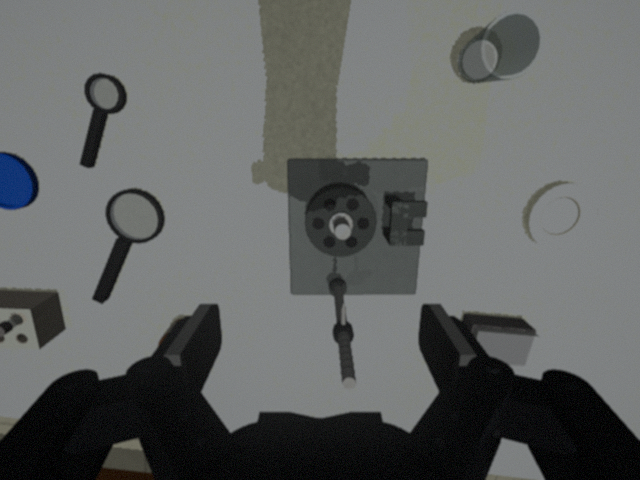

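The wrist view shows the pin top at (343,228), the notch opening at (410,222), and the post with its foot at (337,286) and top at (348,380). The collar sits at (343,332), the bright pointer runs up to about (345,305), and its shadow is at (335,258).

```bash
python3 - <<'E'
from h import *
D=np.load('w1.npz'); P=D['P']; im=D['im'].astype(int); Z=P[...,2]; v,u=np.indices(Z.shape)
def box(a,b,c,d): return (u>=a)&(u<=b)&(v>=c)&(v<=d)
def rep(n,m):
    q=P[m]; print(n,m.sum(),np.nanmedian(q,0).round(4),'min',np.nanmin(q,0).round(4),'max',np.nanmax(q,0).round(4),'mid',((np.nanpercentile(q,2,0)+np.nanpercentile(q,98,0))/2).round(4))
rep('grip',box(325,360,210,245)&(Z>.084)&(Z<.105))
g=box(290,390,170,270)&(abs(Z-.057)<.005); 
q=P[g&~np.isnan(Z)&(u<380)][:,:2].astype(np.float32); print('drum',cv2.minEnclosingCircle(q))
b=box(383,430,190,250)&(abs(Z-.060)<.005);rep('bracket',b); print(cv2.minAreaRect(P[b][:,:2].astype(np.float32)))
pl=box(285,430,155,300)&(abs(Z-.012)<.004); print('plate',cv2.minAreaRect(P[pl][:,:2].astype(np.float32)),np.nanmedian(Z[pl]))
rep('posttop',box(335,360,370,392)&(Z>.19))
for r in range(296,345,3):
    w=slice(336,353); print(r,np.round(np.c_[Z[r,w]][:,0]*1000).astype(float).tolist())
k=box(335,352,295,322)&(Z>.11); 
for p in P[k][::4]: print(p.round(3))
rep('loupe',box(90,165,180,305)&(im.sum(-1)<110)&(Z<.04))
ring=box(100,170,180,240)&(im.sum(-1)<110)&(Z<.04); print('ring',cv2.minEnclosingCircle(P[ring][:,:2].astype(np.float32)))
hd=box(90,135,247,303)&(im.sum(-1)<110)&(Z<.04); print('hdl',cv2.fitLine(P[hd][:,:2].astype(np.float32),4,0,.01,.01).ravel(),cv2.minAreaRect(P[hd][:,:2].astype(np.float32)),np.nanmedian(Z[hd]))
E
```

```text
grip 232 [0.5299 0.157  0.092 ] min [0.522  0.1488 0.0842] max [0.5395 0.1661 0.0938] mid [0.5303 0.1573 0.0893]
drum ((0.5306237936019897, 0.15764129161834717), 0.042010173201560974)
bracket 1323 [0.5184 0.231  0.0601] min [0.4901 0.211  0.0551] max [0.547  0.2577 0.0625] mid [0.518  0.234  0.0594]
((0.5183183550834656, 0.23450258374214172), (0.05181223899126053, 0.040391597896814346), 8.882551193237305)
plate ((0.5485349297523499, 0.18317323923110962), (0.1833391636610031, 0.17512080073356628), 8.937296867370605) 0.012024673306402833
posttop 238 [0.627  0.1724 0.2041] min [0.6233 0.1666 0.1907] max [0.6351 0.1788 0.2063] mid [0.6289 0.1729 0.1993]
296 [55.0, 55.0, 57.0, 57.0, 56.0, 55.0, 53.0, -1.0, 1.0, 1.0, -2.0, -0.0, 1.0, -1.0, 1.0, -1.0, 0.0]
299 [62.0, 64.0, 63.0, 65.0, 64.0, 64.0, 62.0, 62.0, -1.0, -1.0, -0.0, 0.0, -0.0, 1.0, 1.0, 0.0, 0.0]
302 [69.0, 72.0, 72.0, 73.0, 74.0, 73.0, 71.0, 128.0, -0.0, 1.0, 1.0, -0.0, -0.0, -0.0, 0.0, -0.0, 0.0]
305 [77.0, 78.0, nan, 81.0, 79.0, 80.0, 130.0, 130.0, 130.0, -1.0, -1.0, 1.0, -0.0, -0.0, -1.0, -0.0, 1.0]
308 [83.0, 85.0, 87.0, 86.0
[... 1744 characters left out ...]

[0.607 0.169 0.132]
[0.609 0.169 0.131]
[0.611 0.168 0.129]
[0.61  0.172 0.129]
[0.611 0.171 0.131]
[0.612 0.169 0.131]
[0.625 0.168 0.111]
[0.614 0.17  0.13 ]
[0.627 0.168 0.111]
[0.615 0.169 0.13 ]
[0.615 0.173 0.129]
[0.62  0.169 0.123]
[0.616 0.173 0.129]
[0.621 0.166 0.124]
[0.617 0.169 0.13 ]
[0.618 0.174 0.128]
loupe 1305 [ 0.63   -0.1245  0.0164] min [ 0.5403 -0.1541  0.0033] max [ 0.7013 -0.0678  0.0202] mid [ 0.6199 -0.1089  0.0124]
ring ((0.5762119889259338, -0.10306021571159363), 0.03645867481827736)
hdl [ 0.93469733 -0.35544473  0.66481405 -0.13337837] ((0.657444953918457, -0.13262009620666504), (0.014189954847097397, 0.09216298162937164), 69.6706314086914) 0.017365978553676276
```

The geometry agrees: bore (0.530,0.157), yaw 8.9°, notch (0.517,0.241), pointer tip at x=0.595 (65 mm from the bore axis) and z≈0.129. I'll work out the offset to the pin.

```bash
cat >> h.py <<'E'
def togo(x,y,z,yaw=None):
    s=env.get_state(); R=np.array(s['tool_rot']); p=np.array(s['tcp_pos'])
    print('clk',s['clock'],'tcp',p.round(4),'yaw',round(np.degrees(np.arctan2(R[1,0],R[0,0])),2),'togo mm(tool)',(R.T@(np.array([x,y,z])-p)*1000).round(1),'open',round(s['opening'],4),'gf',s['grasp_force'],'F',np.round(s['contact_force'],1),'q',np.round(s['joint_pos'],1))
E
python3 -m crank '[[0,0,0,0]]' 50 >/dev/null; python3 -c "
from h import *
togo(.530,.1574,.080)"
```

```text
clk 3.9833 tcp [0.5095 0.123  0.3163] yaw -171.19 togo mm(tool) [-26.1  30.9 236.2] open 0.0752 gf 0.0 F [-1.7  0.3 -0.6] q [  6.3   4.6  15.8 101.4  -0.   -2.5]
```

```bash

python3 -m crank '[[-13,15.5,20,0],[-13,15.4,20,0],[0,0,35,0],[0,0,35,0],[0,0,35,0]]' >/dev/null
python3 -m crank '[[0,0,30,0],[0,0,0,0],[0,0,0,0],[0,0,0,0]]' >/dev/null
python3 -c "
from h import *
togo(.530,.1574,.080)
im,d,P,T,K=cloud('wrist'); cv2.imwrite('pics/w2.png',im[...,::-1])
Z=P[...,2]; m=(Z>.088)&(Z<.096)&(np.hypot(P[...,0]-.53,P[...,1]-.157)<.015); q=P[m]; print(m.sum(),(np.percentile(q,2,0)+np.percentile(q,98,0))/2)"
```

```text
clk 4.7333 tcp [0.5318 0.1564 0.1448] yaw -171.28 togo mm(tool) [ 1.8  1.3 64.8] open 0.0504 gf 0.0 F [ 0.7  0.  -0.2] q [ 9.5  6.9 -1.3 81.6 -0.   0.7]
731 [0.53075795 0.15744353 0.09104553]
```

View pics/w2.png

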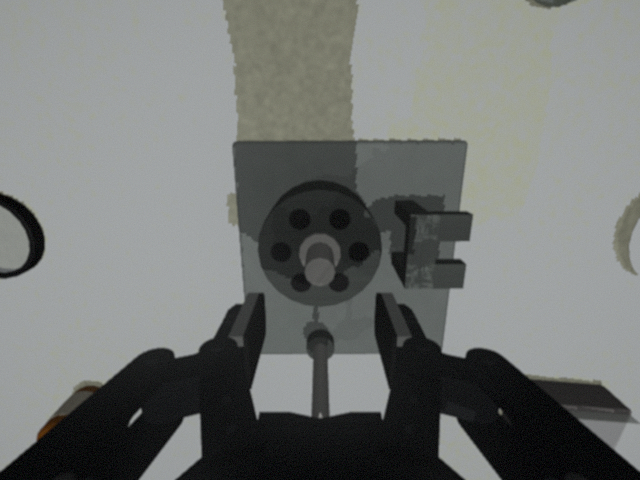

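The pin grip at (320,262) is centred between the fingers, and the notch opens to the right at (450,250). I'll descend and grip.

```bash

python3 -m crank '[[1,1,20,0],[0,0,20,0],[0,0,15,0],[0,0,9,0],[0,0,0,0]]' 
python3 -m crank '[[0,0,0,0],[0,0,0,0],[0,0,0,0],[0,0,0,0],[0,0,0,0]]' 0 50 >/dev/null
python3 -m crank '[[0,0,0,0],[0,0,0,0],[0,0,0,0]]'
python3 -c "
from h import *
togo(.530,.1574,.080)"
```

```text
clock: 5.2
tcp_pos: [0.5299, 0.1578, 0.0786]
tool_rot: [[-0.988, -0.153, 0.0], [-0.153, 0.988, -0.0], [-0.0, -0.0, -1.0]]
contact_force: [-0.7, 0.1, 0.2]
opening: 0.0503
grasp_force: 0.0
clock: 5.87
tcp_pos: [0.5314, 0.1576, 0.0807]
tool_rot: [[-0.988, -0.153, 0.004], [-0.153, 0.988, -0.001], [-0.004, -0.001, -1.0]]
contact_force: [-0.1, -2.8, 6.3]
opening: 0.0165
grasp_force: 48.9
clk 5.8667 tcp [0.5314 0.1576 0.0807] yaw -171.19 togo mm(tool) [1.4 0.  0.7] open 0.0165 gf 48.88064503669739 F [-0.1 -2.8  6.3] q [ 9.6  8.4 -7.  74.3 -0.1  0.8]
```

```bash

python3 -m crank '[[0,0,-5,0],[0,0,-12,0],[0,0,-15,0],[0,0,-15,0],[0,0,-13,0]]'
python3 -m crank '[[0,0,0,0],[0,0,0,0],[0,10,0,0],[0,20,0,0],[0,25,0,0]]' >/dev/null
python3 -m crank '[[0,20,0,0],[0,10,0,0],[0,0,0,0],[0,0,0,0],[0,0,0,0]]'
python3 -c "
from h import *
togo(.5170,.2414,.083)
im,d,P,T,K=cloud('wrist'); cv2.imwrite('pics/w3.png',im[...,::-1]); np.savez('w3.npz',P=P,im=im)"
```

```text
clock: 6.28
tcp_pos: [0.5292, 0.1585, 0.139]
tool_rot: [[-0.988, -0.154, -0.001], [-0.154, 0.988, 0.001], [0.001, 0.002, -1.0]]
contact_force: [-0.4, -0.2, -1.9]
opening: 0.0165
grasp_force: 49.3
clock: 7.12
tcp_pos: [0.5163, 0.2413, 0.1377]
tool_rot: [[-0.988, -0.153, -0.001], [-0.153, 0.988, -0.001], [0.001, -0.001, -1.0]]
contact_force: [0.5, -0.0, -1.3]
opening: 0.0161
grasp_force: 49.3
clk 7.1167 tcp [0.5163 0.2413 0.1377] yaw -171.18 togo mm(tool) [-0.7  0.  54.7] open 0.0161 gf 49.337573647499084 F [ 0.5 -0.  -1.3] q [18.3  9.6  0.9 81.3 -0.   9.5]
```

View pics/w3.png

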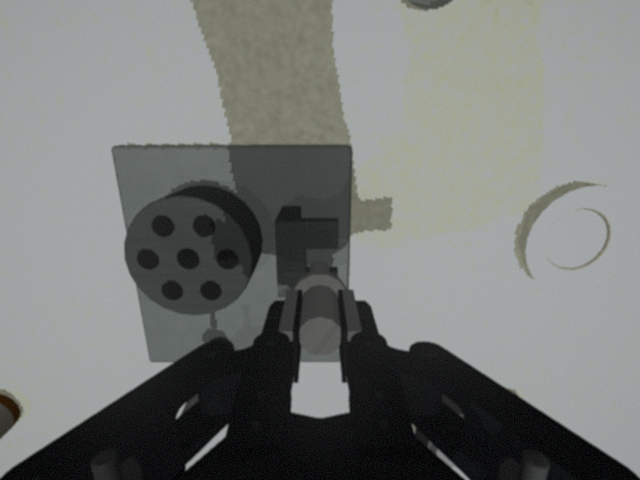

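The pin hangs upright between the fingers, grip top near (320,335), with the emptied bore at (187,258) and the bracket behind at (305,250). Next I'll check the pin's height and tilt from the saved depth.

```bash
python3 -c "
from h import *
P=np.load('w3.npz')['P']
for v in range(270,356,6): print(v,P[v,320].round(4),P[v,312].round(4))
Z=P[...,2]; b=(abs(Z-.06)<.004)&(np.hypot(P[...,0]-.518,P[...,1]-.234)<.04); q=P[b]@np.eye(3); c,s=np.cos(np.radians(8.9)),np.sin(np.radians(8.9)); d=q[:,:2]-[.530,.1574]; L=np.c_[d@[c,s],d@[-s,c]]; print(L.min(0),L.max(0))
b=(abs(Z-.057)<.003)&(np.hypot(P[...,0]-.53,P[...,1]-.157)<.05); print(cv2.minEnclosingCircle(P[b][:,:2].astype(np.float32)))
"
```

```text
270 [0.5092 0.2418 0.0978] [0.5116 0.2378 0.0936]
276 [0.5027 0.2408 0.1209] [0.5043 0.2372 0.1186]
282 [0.5063 0.2414 0.1196] [0.5069 0.2377 0.1194]
288 [0.5069 0.2414 0.1247] [0.5086 0.238  0.1224]
294 [0.507  0.2415 0.1305] [0.5083 0.2381 0.129 ]
300 [0.5076 0.2415 0.135 ] [0.5085 0.2382 0.1343]
306 [0.5073 0.2415 0.141 ] [0.5081 0.2383 0.1403]
312 [0.507  0.2414 0.1463] [0.5089 0.2385 0.1438]
318 [0.5079 0.2416 0.1494] [0.5089 0.2386 0.1485]
324 [0.5112 0.2421 0.1483] [0.512  0.239  0.1477]
330 [0.5129 0.2424 0.1498] [0.5138 0.2393 0.1491]
336 [0.5159 0.2428 0.1493] [0.516  0.2397 0.1499]
342 [0.5188 0.2433 0.1489] [0.5188 0.2401 0.1496]
348 [0.5216 0.2437 0.1489] [0.522  0.2405 0.149 ]
354 [0.5243 0.2441 0.149 ] [0.6232 0.2526 0.0124]
[-0.02534     0.03761438] [0.02738129 0.09794853]
((0.5308477282524109, 0.15776465833187103), 0.042193129658699036)
```

```bash

python3 -m crank '[[-0.7,0,10,0],[0,0,15,0],[0,0,14,0],[0,0,7,0],[0,0,4,0]]'
python3 -m crank '[[0,0,3,0],[0,0,0,0],[0,0,0,0]]'
```

```text
clock: 7.58
tcp_pos: [0.5165, 0.2411, 0.0863]
tool_rot: [[-0.988, -0.153, -0.002], [-0.152, 0.988, -0.001], [0.003, -0.001, -1.0]]
contact_force: [0.0, -0.3, -0.7]
opening: 0.0167
grasp_force: 49.4
clock: 7.83
tcp_pos: [0.5176, 0.2421, 0.0858]
tool_rot: [[-0.988, -0.153, 0.001], [-0.153, 0.988, 0.0], [-0.001, 0.0, -1.0]]
contact_force: [0.1, -0.3, -1.6]
opening: 0.0165
grasp_force: 49.4
```

```bash

python3 -m crank '[[0,0,1,0],[0,0,0,0]]'|grep -E 'tcp|cont'
python3 -m crank '[[0,0,1,0],[0,0,0,0]]'|grep -E 'tcp|cont'
python3 -c "
from h import *
togo(0.517,.2414,.0837)
im,d,P,T,K=cloud('wrist'); Z=P[...,2]
m=(Z>.085)&(np.hypot(P[...,0]-.517,P[...,1]-.2414)<.0095)&(abs(P[...,1]-.2414)<.006); q=P[m]; print(m.sum(),np.median(q[q[:,2]>.088],0),np.percentile(q,[2,50,98],0))"
```

```text
tcp_pos: [0.5178, 0.2423, 0.085]
contact_force: [0.5, 0.5, -1.3]
tcp_pos: [0.5177, 0.2423, 0.0838]
contact_force: [0.4, 0.9, -0.9]
clk 8.1667 tcp [0.5177 0.2423 0.0838] yaw -171.16 togo mm(tool) [ 0.8 -0.8  0.1] open 0.0163 gf 49.45612907409668 F [ 0.4  0.9 -0.9] q [18.4 11.  -3.7 75.2 -0.   9.5]
2464 [0.50948923 0.24053257 0.09601175] [[0.50762196 0.23573093 0.08645864]
 [0.50947939 0.24052999 0.0958269 ]
 [0.52440267 0.24679311 0.16016644]]
```

```bash

python3 -m crank '[[0,0,0.7,0],[0,0,0,0]]'|grep -E 'tcp|cont'
python3 -m crank '[[0,0,0,0],[0,0,0,0],[0,0,0,0],[0,0,0,0],[0,0,0,0]]' 50|grep -E 'tcp|cont|open|grasp'
python3 -m crank '[[0,0,-10,0],[0,0,-20,0],[0,0,-35,0],[0,0,-35,0],[0,0,-30,0]]' 60 >/dev/null
python3 -m crank '[[0,0,0,0],[0,0,0,0]]' >/dev/null
python3 -c "
from h import *
togo(0.517,.2414,.0837)
im,d,P,T,K=cloud('wrist'); cv2.imwrite('pics/w4.png',im[...,::-1]); Z=P[...,2]
for lo,hi in((.088,.099),(.0625,.068)):
  m=(Z>lo)&(Z<hi)&(np.hypot(P[...,0]-.517,P[...,1]-.2414)<.022); q=P[m]; print(m.sum(),np.median(q,0),(np.percentile(q,2,0)+np.percentile(q,98,0))/2)"
```

```text
tcp_pos: [0.5177, 0.2423, 0.0837]
contact_force: [-0.9, 0.9, 4.3]
tcp_pos: [0.5171, 0.242, 0.0823]
contact_force: [0.6, -0.3, -0.1]
opening: 0.0498
grasp_force: 0.0
clk 9.3833 tcp [0.5191 0.2427 0.2168] yaw -171.16 togo mm(tool) [  3.3  -1.1 133. ] open 0.06 gf 0.0 F [ 0.  -0.  -0.5] q [18.4  9.2  9.4 89.8 -0.   9.5]
440 [0.51593561 0.24324443 0.09492886] [0.5165939  0.24333685 0.09285081]
349 [0.51057835 0.24144998 0.06493066] [0.51414458 0.24323819 0.06505074]
```

View pics/w4.png

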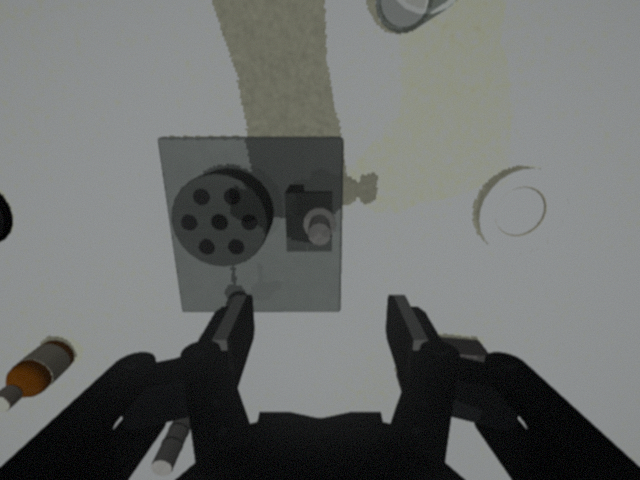

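The pin hangs in the notch: collar top at 0.065, grip top at 0.095, within 2 mm of the notch (seen at (318,228)). On to the loupe.

```bash

python3 -m crank '[[0,0,-30,0],[0,-10,-30,0],[-4.7,-30,0,0],[-4.7,-34,0,0],[-4.7,-34,0,0]]' 60 >/dev/null
python3 -m crank '[[-4.7,-34,0,0],[-4.7,-34,0,0],[-4.7,-34,0,0],[-4.7,-34,0,0],[-4.7,-34,0,0]]' >/dev/null
python3 -m crank '[[-4.7,-34,0,0],[-4.7,-34,0,0],[-4.5,-31,0,0],[0,0,0,7.1],[0,0,0,7.1]]' >/dev/null
python3 -m crank '[[0,0,20,7.1],[0,0,30,7.1],[0,0,0,0.8],[0,0,0,0],[0,0,0,0]]' 50 >/dev/null
python3 - <<'E'
from h import *
togo(.6277,-.1222,.012)
im,d,P,T,K=cloud('wrist'); cv2.imwrite('pics/w5.png',im[...,::-1]); Z=P[...,2]
near=(im.astype(int).sum(-1)<130)&(Z>.003)&(Z<.03)
r=near&(np.hypot(P[...,0]-.576,P[...,1]+.103)<.045); c,rad=cv2.minEnclosingCircle(P[r][:,:2].astype(np.float32)); print(c,rad)
hm=near&(Z>.013)&(np.hypot(P[...,0]-.655,P[...,1]+.133)<.055); q=P[hm][:,:2].astype(np.float32)
print(hm.sum(),cv2.fitLine(q,4,0,.01,.01).ravel(),cv2.minAreaRect(q),np.median(Z[hm]))
E
```

```text
clk 11.1 tcp [ 0.6259 -0.1224  0.2226] yaw 159.79 togo mm(tool) [ -1.9   0.8 210.6] open 0.0501 gf 0.0 F [ 0.1 -0.1  1.8] q [-17.1  20.   22.9  93.   -0.    3.1]
(0.5804471969604492, -0.10636855661869049) 0.039907969534397125
1240 [ 0.93567556 -0.35286143  0.65108144 -0.13155073] ((0.6535226106643677, -0.13061821460723877), (0.017826201394200325, 0.10333988070487976), 70.60029602050781) 0.01799032118756369
```

View pics/w5.png

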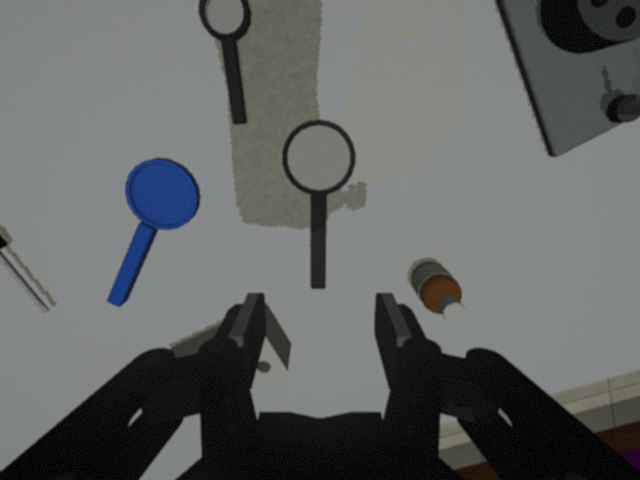

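The big loupe's ring is at (319,158) with its handle running down to (318,288). The bottle at (437,290) and rack at (240,345) are nearby, so I'll check clearances and refine the ring centre.

```bash
python3 - <<'E'
from h import *
from scipy.optimize import least_squares
im,d,P,T,K=cloud('wrist'); Z=P[...,2]
a=np.radians(-20.2); ux=np.array([np.cos(a),np.sin(a)]); uy=np.array([-ux[1],ux[0]])
near=(im.astype(int).sum(-1)<130)&(Z>.004)&(Z<.03)
xy=P[...,:2]-[.575,-.101]; l=xy@ux; w=xy@uy
q=np.c_[l,w][near&(np.hypot(l,w)<.045)&((l<.02)|(abs(w)>.014))]
f=least_squares(lambda p:np.hypot(q[:,0]-p[0],q[:,1]-p[1])-p[2],[0,0,.034]); print('ring off(along,across)',f.x,'world',np.array([.575,-.101])+f.x[0]*ux+f.x[1]*uy,np.hypot(q[:,0]-f.x[0],q[:,1]-f.x[1]).max())
h=near&(abs(w)<.02)&(l>.038)&(l<.16); print('handle l range',np.percentile(l[h],[1,99]),'w mid',(np.percentile(w[h],2)+np.percentile(w[h],98))/2)
for n in('wrist','top'):
    PP=P if n=='wrist' else np.load('top0.npz')['P']
    t=(PP[...,2]>.04)&(PP[...,2]<.11); e=PP[...,:2]-[.628,-.122]; r=np.hypot(e[...,0],e[...,1]); 
    t&=(r<.16); L=e@ux; W=e@uy
    if n=='top' or 1: 
        for sgn in(1,-1):
            m=t&(W*sgn>0)
            if m.any(): i=np.argmin(np.where(m,r,9)); print(n,sgn,r.flat[i],L.flat[i],W.flat[i],PP.reshape(-1,3)[i])
E
```

```text
Traceback (most recent call last):
IndexError: boolean index did not match indexed array along axis 1; size of axis is 1280 but size of corresponding boolean axis is 640
```

```bash
python3 - <<'E'
from h import *
from scipy.optimize import least_squares
im,d,P,T,K=cloud('wrist'); Z=P[...,2]
a=np.radians(-20.2); ux=np.array([np.cos(a),np.sin(a)]); uy=np.array([-ux[1],ux[0]])
near=(im.astype(int).sum(-1)<130)&(Z>.004)&(Z<.03)
xy=P[...,:2]-[.575,-.101]; l=xy@ux; w=xy@uy
q=np.stack([l,w],-1)[near&(np.hypot(l,w)<.045)&((l<.02)|(abs(w)>.014))]
f=least_squares(lambda p:np.hypot(q[:,0]-p[0],q[:,1]-p[1])-p[2],[0,0,.034]); print('ring off(along,across)',f.x,'world',np.array([.575,-.101])+f.x[0]*ux+f.x[1]*uy,np.hypot(q[:,0]-f.x[0],q[:,1]-f.x[1]).max())
h=near&(abs(w)<.02)&(l>.038)&(l<.16); print('handle l range',np.percentile(l[h],[1,99]),'w mid',(np.percentile(w[h],2)+np.percentile(w[h],98))/2)
for n in('wrist','top'):
    PP=P if n=='wrist' else np.load('top0.npz')['P']
    t=(PP[...,2]>.04)&(PP[...,2]<.11); e=PP[...,:2]-[.628,-.122]; r=np.hypot(e[...,0],e[...,1])
    t&=(r<.16); L=e@ux; W=e@uy
    for sgn in(1,-1):
        m=t&(W*sgn>0)
        if m.any(): i=np.argmin(np.where(m,r,9)); print(n,sgn,r.flat[i],L.flat[i],W.flat[i],PP.reshape(-1,3)[i])
E
```

```text
ring off(along,across) [ 0.00165621 -0.00203553  0.03297967] world [ 0.57585147 -0.10348222] 0.035003510428157865
handle l range [0.0384102  0.13355939] w mid -0.0026176430599222492
wrist 1 0.12023201480796983 0.06248345922125095 0.10272076084477832 [ 0.72210958 -0.04717271  0.04787992]
wrist -1 0.1286182435609063 0.11609838704762468 -0.055351757891078254 [ 0.71784466 -0.2140358   0.04038697]
top 1 0.11852660567858318 0.059846878219576585 0.1023079049783423 [ 0.71949261 -0.04664976  0.04128312]
top -1 0.12229639176517436 0.10461187164746472 -0.06334637913247586 [ 0.70430412 -0.21757243  0.05509807]
```

```bash

python3 -m crank '[[-1,0.5,20,0],[0,0,35,0],[0,0,40,0],[0,0,40,0],[0,0,25,0]]' >/dev/null
python3 -m crank '[[0,0,0,0],[0,0,0,0],[0,0,0,0]]' >/dev/null
python3 -c "
from h import *
togo(.6274,-.1225,.0175)
env.read_camera('wrist'); togo(.6274,-.1225,.0175)"
```

```text
clk 11.9167 tcp [ 0.6295 -0.123   0.0662] yaw 159.66 togo mm(tool) [ 2.5 -0.2 48.7] open 0.05 gf 0.0 F [0.  0.2 0.7] q [-17.   21.5   7.   75.2   0.    3.3]
clk 11.9667 tcp [ 0.6301 -0.1232  0.067 ] yaw 159.66 togo mm(tool) [ 3.2 -0.3 49.5] open 0.0499 gf 0.0 F [ 0.8 -0.7 -0.3] q [-17.   21.4   7.   75.2   0.    3.3]
```

```bash

python3 -m crank '[[2,0,15,0],[0,0,18,0],[0,0,10,0],[0,0,5,0],[0,0,0,0]]' | grep -E 'tcp|cont'
python3 -m crank '[[0,0,0,0],[0,0,0,0],[0,0,0,0]]' 32 | grep -E 'tcp|cont|open'
python3 -m crank '[[0,0,0,0],[0,0,0,0],[0,0,0,0],[0,0,0,0],[0,0,0,0]]' 0 60 | grep -E 'tcp|cont|open|grasp'
python3 -m crank '[[0,0,0,0],[0,0,0,0],[0,0,0,0]]' 
python3 -m crank '[[0,0,-2,0],[0,0,-5,0],[0,0,-10,0],[0,0,-10,0],[0,0,-3,0]]'
```

```text
tcp_pos: [0.6254, -0.1217, 0.0148]
contact_force: [-0.8, 0.0, 0.0]
tcp_pos: [0.6264, -0.122, 0.0161]
contact_force: [0.5, 0.0, 0.8]
opening: 0.0316
tcp_pos: [0.6262, -0.122, 0.0158]
contact_force: [0.3, -0.0, 5.3]
opening: 0.0146
grasp_force: 62.3
clock: 13.3
tcp_pos: [0.6262, -0.122, 0.0158]
tool_rot: [[-0.937, 0.348, 0.002], [0.348, 0.937, -0.001], [-0.002, 0.0, -1.0]]
contact_force: [-0.8, 0.4, 5.8]
opening: 0.0146
grasp_force: 62.3
clock: 13.72
tcp_pos: [0.6264, -0.122, 0.0469]
tool_rot: [[-0.938, 0.348, 0.003], [0.348, 0.938, -0.001], [-0.003, 0.0, -1.0]]
contact_force: [0.8, -0.2, -0.9]
opening: 0.0146
grasp_force: 61.6
```

```bash

python3 -m crank '[[0,0,-15,0],[0,0,-25,0],[0,0,-25,0],[0,0,-20,0],[0,0,-10,0]]' >/dev/null
python3 -m crank '[[0,0,-5,3],[0,0,0,6],[0,0,0,7],[0,0,0,7],[0,0,0,7]]' >/dev/null
python3 -m crank '[[0,0,0,7],[0,0,0,7],[0,0,0,7],[0,0,0,6],[0,0,0,3.9]]' >/dev/null
python3 -m crank '[[8,-2,0,0],[18,-4,0,0],[22,-5,0,0],[24,-5,0,0],[24,-5,0,0]]' >/dev/null
python3 -m crank '[[24,-5,0,0],[24,-5,0,0],[22,-5,0,0],[18,-4,0,0],[10,-3,0,0]]' >/dev/null
python3 -m crank '[[0,0,0,0],[0,0,0,0],[0,0,0,0]]'
python3 - <<'E'
from h import *
togo(.5383,.1043,.1383)
im,d,P,T,K=cloud('wrist'); cv2.imwrite('pics/w6.png',im[...,::-1]); np.savez('w6.npz',im=im,P=P)
E
```

```text
clock: 16.05
tcp_pos: [0.5537, 0.0628, 0.1446]
tool_rot: [[-0.152, 0.988, 0.0], [0.988, 0.152, -0.001], [-0.001, 0.0, -1.0]]
contact_force: [0.5, -0.4, -1.4]
opening: 0.0141
grasp_force: 61.6
clk 16.05 tcp [0.5537 0.0628 0.1446] yaw 98.73 togo mm(tool) [43.4 -8.9  6.2] open 0.0141 gf 61.63445234298706 F [ 0.5 -0.4 -1.4] q [-0.4  7.6 -0.6 81.8 -0.  80.9]
```

View pics/w6.png

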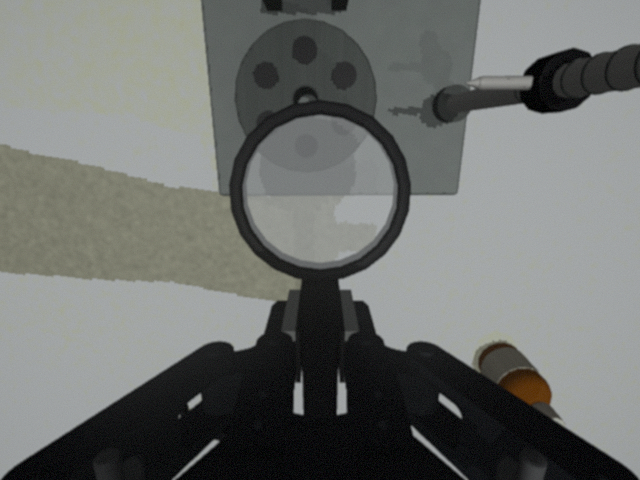

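The loupe is held straight and level, ring centred at about (320,190), with the bore at (306,97) ahead and the pointer tip at (470,84). I'll measure the lens against the bore and pointer.

```bash
cat >> h.py <<'E'
from scipy.optimize import least_squares
def lens(P,im,g,z0):
    Z=P[...,2]; m=(im.astype(int).sum(-1)<130)&(abs(Z-z0)<.015)&(np.hypot(P[...,0]-g[0],P[...,1]-g[1])<.042); q=P[m]
    c=np.median(q[:,2]); A=np.c_[q[:,:2]-g,np.ones(len(q))]; q=q[abs(q[:,2]-c)<.005]; A=np.c_[q[:,:2]-g,np.ones(len(q))]; pl=np.linalg.lstsq(A,q[:,2],rcond=None)[0]
    f=least_squares(lambda p:np.hypot(q[:,0]-p[0],q[:,1]-p[1])-p[2],[*g,.034],loss='soft_l1',f_scale=.001); print('ring',len(q),f.x.round(4),'ztop',pl[2].round(4),'slopes',pl[:2].round(3))
E
python3 - <<'E'
from h import *
D=np.load('w6.npz'); P=D['P']; im=D['im']; Z=P[...,2]
s=env.get_state(); t=np.array(s['tcp_pos']); R=np.array(s['tool_rot']); g=(t+R[:,0]*.0537)[:2]; print('expect',g)
lens(P,im,g,.139)
d=P[...,:2]-[.530,.1574]; c,s=np.cos(np.radians(8.9)),np.sin(np.radians(8.9)); X=d@[c,s]; Y=d@[-s,c]
m=(X>.064)&(X<.088)&(abs(Y)<.006)&(Z>.115)&(Z<.15); print('pointer top',m.sum(),np.percentile(Z[m],[5,50,95]),X[m].min(),np.percentile(Y[m],[3,50,97]))
m=(abs(X-.1)<.02)&(abs(Y)<.02)&(Z>.08)&(Z<.2)&(np.hypot(X-.1,Y)>.0085); print('collar z',np.percentile(Z[m],[2,10,50,90,98]))
E
```

```text
expect [0.54565717 0.11567116]
ring 5706 [0.5463 0.1171 0.0329] ztop 0.1409 slopes [ 0.002 -0.007]
pointer top 723 [0.12845121 0.13018493 0.13152153] 0.0661252460483186 [-2.21057546e-03 -9.06871667e-05  2.22348014e-03]
collar z [0.12269604 0.12568299 0.13168206 0.13560104 0.13630679]
```

```bash

python3 -m crank '[[6,-1.5,1.5,0],[10,-2.5,1.6,0],[12,-2.6,1.6,0],[9,-2,1.6,0],[5.3,-1,0,0]]' >/dev/null
python3 -m crank '[[0,0,0,0],[0,0,0,0],[0,0,0,0],[0,0,0,0],[0,0,0,0]]' 
python3 - <<'E'
from h import *
im,d,P,T,K=cloud('wrist'); cv2.imwrite('pics/w7.png',im[...,::-1]); s=env.get_state(); t=np.array(s['tcp_pos']); R=np.array(s['tool_rot']); g=(t+R[:,0]*.0537)[:2]; print('expect',g); lens(P,im,g,.135)
im,d,P,T,K=cloud('top'); lens(P,im,g,.135)
Z=P[...,2]; m=(Z>.086)&(Z<.1)&(np.hypot(P[...,0]-.517,P[...,1]-.242)<.015); print('pin',m.sum(),np.median(P[m],0))
E
```

```text
clock: 16.93
tcp_pos: [0.5377, 0.1036, 0.1384]
tool_rot: [[-0.151, 0.988, 0.0], [0.988, 0.151, -0.0], [-0.0, 0.0, -1.0]]
contact_force: [-0.1, -0.1, -0.3]
opening: 0.0142
grasp_force: 61.6
expect [0.52952279 0.15662624]
ring 5915 [0.5302 0.1578 0.0329] ztop 0.1348 slopes [ 0.002 -0.006]
ring 0 [0.5295 0.1566 0.034 ] ztop 0.0 slopes [0. 0.]
pin 38 [0.51502898 0.24304345 0.09487496]
  return _methods._mean(a, axis=axis, dtype=dtype,
  ret = ret.dtype.type(ret / rcount)
```

View pics/w7.png

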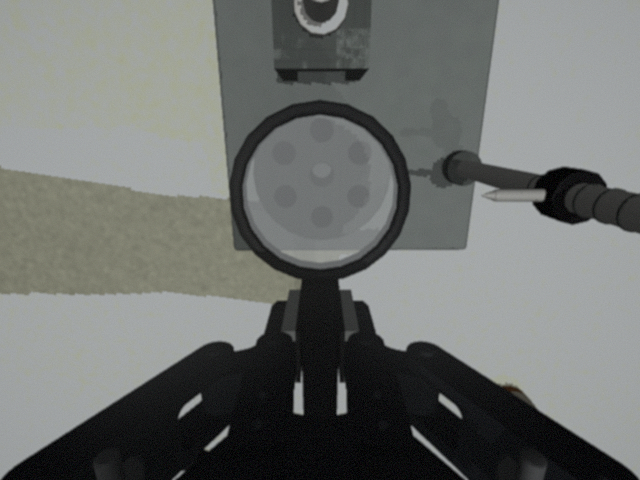

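The lens centre (0.5302, 0.1578, 0.1288) sits over the bore, seen through the lens at (321,171) and shifted only by parallax. It is level with the pointer tip at (487,196), and the pin hangs in the notch at (320,10). Handing in.

```bash
python3 -c "
from rig import env
s=env.get_state();print(s['clock'],s['joint_vel']);print(env.job_done())"
```

```text
17.0333 [ 0.00308459 -0.0205658  -0.01786069  0.05150537  0.06128674 -0.01003895]
the job is handed in; nothing more can be done
None
```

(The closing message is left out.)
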